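# Roll a sample tube onto the reading line

### The arm

A 6-joint arm with a two-finger parallel gripper is mounted at the origin on the work surface. World frame = base frame: x ahead of the robot, y to its left, z up, the work surface at z = 0. Lengths are in mm, angles in rad, forces in N, time in s.
With the tool pointing down it reaches from about 350 to 775 mm from the base axis. Payload 7.3 kg.
Tool frame: the origin (TCP) lies between the finger pads, 19 mm behind the fingertips; this is the grasp point; z points along the fingers, y is the line along which they close (so a half turn about z gives the same grasp; the last joint's range is limited). The gripper opens to 92 mm and grips with 3 to 60 N. Pads are 19 mm wide; open, the fingers measure 130 mm over their backs; the gripper's body (75 mm by 190 mm) begins 47 mm behind the grasp point.
Start: joints at [1.064, 0.342, 1.524, -0, 1.275, -0.146], TCP at [185.323, 491.221, 245.541] pointing down, gripper open.
Joint ranges: [-2.53, 2.53], [-0.77, 2.02], [0.04, 2.7], [-1, 4.14], [0.28, 2.66], [-3.11, 3.11]. Speed limits (rad/s): [2.57, 2.57, 3.14, 3.14, 3.14, 3.14].

### API

Orientations are given as [roll, pitch, yaw] about the fixed x, y, z axes, in that order (R = Rz(yaw) Ry(pitch) Rx(roll)).
In Python, from plant import bot gives the robot as it stands. The module is installed in compiled form; this text tells all that it offers.
- The arm moves only by the tool carry_out, never from a script. Its argument "plan" is a list of rows, each an object of numbers: "tx", "ty", "tz": the shift along the world's x, y, z in mm; "rx", "ry", "rz": the turn, a rotation vector about the world's x, y, z in rad. A call has 1 to 12 rows; each row shifts and turns the commanded pose from where the row before left it; what a row does not reach is not made up. A row lasts 1/10 s, in which the tool goes at most 50 mm and 8.59 degrees, less where a joint would pass 70% of its speed; a pose out of reach is approached as far as the arm can. A call with a gripper value outside its range is refused whole. "gripper" is the closure, from 0 (fully open) to 1 (shut), set as the call begins (left out, the last holds). The fingers move at their own pace and stop on an object; the grip force is fixed at half the most. Time passes only in rows, so rows that do not move let the fingers close. It gives the time, the measured TCP pose, the force, the opening and the grip force at its end, in the units of the state.
- bot.get_obs(): the state, without advancing time (a new reading comes with each control period).
- bot.capture(name): name is "scene" or "top" or "wrist"; returns the picture (480x640x3 uint8, red, green, blue); there is no depth.
- bot.camera_model(name): a dict with "camera_matrix" (3x3 intrinsics, pixels), "R" (3x3) and "t" (3): a world point X has camera coordinates R X + t. Camera axes: x right, y down, z forward; pixel columns grow to the right and rows downward; lengths in mm; the calibration is good to about 2 mm. A picture is of the moment at which its call begins: read the wrist's pose just before it. camera_model takes no time and is no camera call; for the wrist camera it gives the pose at the moment of the call.
- bot.close_job(): hands the job in; it is judged then, once.
The state is a dict: "time": time; "joint_positions": joint angles; "dq": joint speeds; "tau": joint torques, N m; "tool_pos": TCP position; "tcp_rot": TCP orientation; "contact_force": force on the tool from outside, world axes, zero at the start; "moment": the same for the moment, N m; "grip_width": finger opening in mm; "finger_force": force on a finger pad.
Only numpy, scipy, OpenCV 4.12 (cv2) and the standard library are available. Lean on these libraries where they do the work, as an engineer would, in place of code of your own. Each camera call takes 0.05 s, during which the arm holds its last target. There are 200 camera calls.

### The job

The thicker of the two capped sample tubes lying on the grey reading board has to lie on the black line in front of the reader. Push its top sideways with your fingertips to roll it along the board until it rests centred over the line and parallel to it, then take your hand away; don't pinch, lift or carry it, and leave the slim tube, the rack, the bottle and the dish where they are.

Things in the scene. Friction and masses are not known exactly. Their poses are not given: they have to be found in the camera images.
- board: Fixed flat grey board 260 x 340 x 10 mm (x, y, z); origin under its centre, at bench height; top 10 mm above the bench. A white reader box 60 x 90 x 70 mm stands at its far edge, front face at board x = +130 mm, with a black lens ring 6 mm proud of it, facing board -x. Place and yaw vary
- line (a point): Middle of the straight black line painted on the board's top face, 190 mm long and 6 mm wide, flush. The line runs along this point's own x (same axes as the board); y points across the line; z is up. It is 10 mm above the bench
- big_tube: Thicker tube: smooth capped cylinder, 30 mm diameter, 115 mm long, white, blue cap of equal diameter, about 65 g, lying 60-100 mm to either side of the line, nearly parallel to it. Origin mid-tube on its axis, 25 mm above the bench; own x is the axis, to the cap; y, z turn as it rolls. Rolls easily, stops within mm when let go; fingertips grip it well enough to roll it from the top
- slim_tube: The slim tube, to be left alone: capped smooth cylinder 17 mm in diameter, 115 mm long, same materials, lying on the board on the other side of the line. Origin at its middle, on its axis; x along the tube
- rack: Orange tube rack with upright capped tubes, 100 x 205 mm, 111 mm high, loose, on the bench to the left of the board; origin under its centre
- reagent: White reagent bottle 64 mm in diameter, 130 mm high, loose, on the bench to the right of the board; origin under its centre
- dish: Shallow glass dish 90 mm in diameter, 18 mm high, loose, on the bench to the right of the board; origin under its centre
Mind the look-alikes: they are no part of the job. What is shaped like the big_tube but orange or pink is not meant.

How it is judged (in metres and radians):
On the way:
1. the thick tube has rolled at least a third of a turn on the board (angle between big_tube's own z axis and vertical above 2.1 rad and height (world z) of big_tube below 0.032 m), for 0.02 s.
At the end, for the whole second after the job is handed in: The thick tube lies on the board at rest with its axis within 8 mm of the line's middle (sideways) and 10 degrees of its direction, its middle within 40 mm of the line's middle lengthwise; slim tube, rack, bottle and dish within 15 mm of their starts (y of big_tube in the frame of line between -0.008 and 0.008 m and x of big_tube in the frame of line between -0.04 and 0.04 m and angle between the x axis of big_tube and the x axis of line, either way round below 0.17 rad and height (world z) of big_tube between 0.022 and 0.028 m and linear speed of big_tube below 0.01 m/s and distance of each of slim_tube, rack, reagent, dish from where it was at the start of the episode below 0.015 m); the robot touches nothing.
It fails at once if the thick tube is lifted (more than 12 mm off the board) (height (world z) of big_tube above 0.037 m).
It fails at once if the fingers reach down around the thick tube and touch it there (TCP lower than the tube's top) instead of pushing its top (height (world z) of the grasp point below 0.04 m and contact force between the fingers and big_tube above 0.5 N).
It fails at once if the slim tube is moved (distance of slim_tube from where it was at the start of the episode above 0.02 m).
It fails at once if the rack, bottle or dish is moved (distance of any of rack, reagent, dish from where it was at the start of the episode above 0.02 m).
It also fails if it takes over 64 s, if anything falls off the work surface, if the arm or the gripper's body presses on something with over 40 N, if the wrist force passes 120 N, or if a joint passes its speed limit or range.

## Working session

There is one attempt and no reset: what is moved stays moved. The work goes in short steps, Python scripts to look and compute and a tool call to move; the robot and the scene stay as the last step left them, time stands still between calls to the robot, and variables do not carry over. Pictures are saved under pics/ and viewed, at most 10 in all, crops included, and the job is handed in when it is done.

Besides the shell and the picture viewer there is one more tool, called after ">>>" in YAML: its name, and indented under it one key for each argument. carry_out: Moves the arm, as the interface text tells. Its arguments: {"type":"object","properties":{"plan":{"type":"array"},"gripper":{"type":"number"}},"required":["plan"]}

```bash
mkdir -p pics
python3 - <<'E'
from plant import bot
import cv2
o=bot.get_obs();print(o['time'],o['tool_pos'],o['tcp_rot'],o['grip_width'])
for n in("top","scene"):
    cv2.imwrite(f'pics/{n}0.png',bot.capture(n)[:,:,::-1])
    m=bot.camera_model(n);print(n,m['camera_matrix'],m['R'],m['t'])
E
```

```text
0.0 [185.14387677 490.8639715  244.84033964] [-3.14006170e+00 -2.22383788e-04  2.78074885e+00] 91.6063235257041
top [[492.09822703   0.         315.42027923]
 [  0.         492.09822703 233.92788987]
 [  0.           0.           1.        ]] [[ 0.00430871 -0.99997986  0.00466064]
 [-0.99621885 -0.00469683 -0.08675217]
 [ 0.08677231 -0.00426923 -0.99621902]] [ -28.74669726  564.19199256 1078.00893012]
scene [[519.89282573   0.         310.26543836]
 [  0.         519.89282573 235.68822229]
 [  0.           0.           1.        ]] [[-0.25317619  0.96740631  0.00518141]
 [ 0.80413719  0.21341921 -0.55481134]
 [-0.5378338  -0.13629845 -0.83196006]] [ 155.53760632 -440.66963306 1461.85948709]
```

View pics/top0.png

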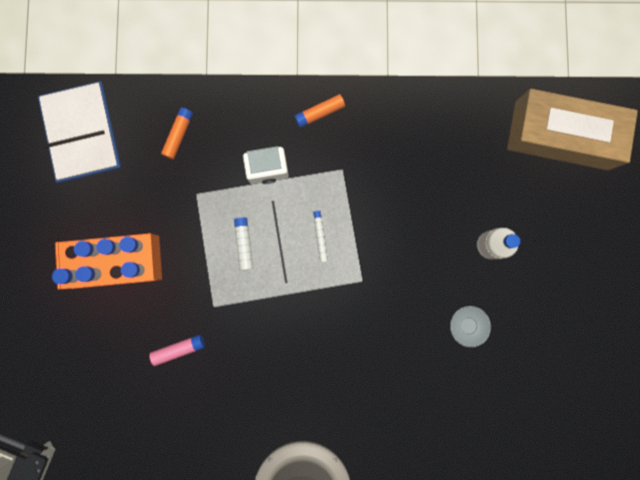

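View pics/scene0.png

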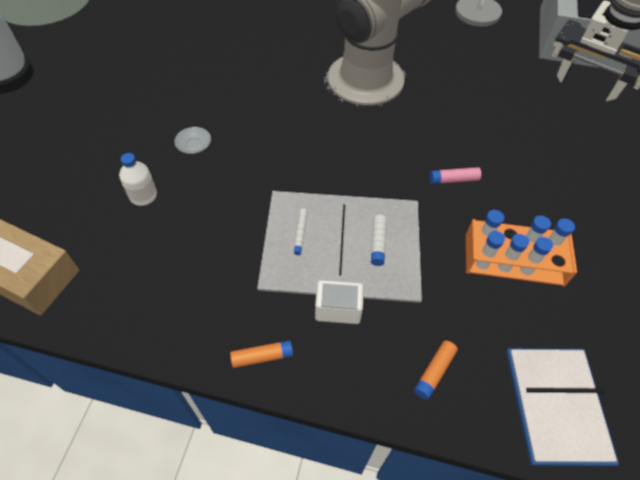

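The top view shows the thick tube at about (243,243) with its cap up, the line from (273,201) to (286,282), and the slim tube at (320,237). The scene view agrees: the thick tube lies on the rack side of the line.

```bash
cat > h.py <<'E'
from plant import bot
import cv2, numpy as np
def ray(n,uv,z,m=None):
    m=m or bot.camera_model(n); K,R,t=[np.array(m[k],float) for k in("camera_matrix","R","t")]
    uv=np.atleast_2d(uv).astype(float); d=np.c_[uv,np.ones(len(uv))]@np.linalg.inv(K).T@R
    c=-R.T@t; return (c+d*((z-c[2])/d[:,2])[:,None])[:,:2]
def blob(mask,near=None):
    n,l,s,c=cv2.connectedComponentsWithStats(mask.astype(np.uint8))
    i=1+np.argmax(s[1:,4]) if near is None else 1+np.argmin(np.linalg.norm(c[1:]-near,axis=1)+1e3*(s[1:,4]<40))
    return np.argwhere(l==i)[:,::-1]
def axis(p):
    (c,sz,_)=r=cv2.minAreaRect(p.astype(np.float32)); b=cv2.boxPoints(r)
    e=b[1]-b[0],b[2]-b[1]; d=max(e,key=np.linalg.norm); d=d/np.linalg.norm(d); d=d if d[0]>0 else -d
    return np.array(c),sorted(sz),np.arctan2(d[1],d[0])
def measure(win=(195,165,365,310)):
    im=bot.capture("top"); hsv=cv2.cvtColor(im,cv2.COLOR_RGB2HSV)
    w=np.zeros(im.shape[:2],bool); w[win[1]:win[3],win[0]:win[2]]=1
    tube=w&((hsv[...,2]>205)|(hsv[...,1]>120)&(hsv[...,2]>70)); dark=w&(hsv[...,2]<80)
    return im,tube,dark
E
python3 - <<'E'
from h import *
im,tube,dark=measure()
for n,m,near,z in(("big",tube,(243,243),25),("slim",tube,(320,237),18.5),("line",dark,(280,241),10)):
    p=blob(m,near); print(n,len(p),p.min(0),p.max(0),axis(ray("top",p,z)))
print(ray("top",[(197,194),(343,171),(361,282),(214,306)],10))
E
```

```text
big 479 [235 218] [250 268] (array([543.15325928, 136.99894714]), [25.708024978637695, 114.00591278076172], np.float32(0.10447069))
slim 256 [314 211] [326 261] (array([560.27246094, -37.57099152]), [13.84325885772705, 114.40575408935547], np.float32(0.16123267))
line 6477 [195 165] [364 309] (array([560.15960693,  55.91117859]), [328.0138854980469, 388.1635437011719], np.float32(-1.5654159))
[[ 655.84753664  244.59288015]
 [ 710.94619116  -88.97620804]
 [ 457.39513577 -129.38514766]
 [ 402.49137647  200.18190884]]
```

Run:
```python
from h import *
im,tube,dark=measure((262,192,300,292))
p=blob(dark,(280,241)); print(len(p)); c,s,a=axis(ray("top",p,10)); print(c,s,a)
for n in[("big",(543.15,137.0))]:
    d=np.array(n[1])-c; print(d@[np.cos(a),np.sin(a)],d@[-np.sin(a),np.cos(a)])
```

```text
Traceback (most recent call last):
  File "h.py", line 9, in blob
    i=1+np.argmax(s[1:,4]) if near is None else 1+np.argmin(np.linalg.norm(c[1:]-near,axis=1)+1e3*(s[1:,4]<40))
                                                  ~~~~~~~~~^^^^^^^^^^^^^^^^^^^^^^^^^^^^^^^^^^^^^^^^^^^^^^^^^^^^
ValueError: attempt to get argmin of an empty sequence
```

>>> carry_out:
  plan:
    - {"tx": 40, "ty": -30, "rz": 0.1}
    - {"tx": 40, "ty": -30, "rz": 0.1}
    - {"tx": 40, "ty": -30, "rz": 0.1}
    - {"tx": 40, "ty": -30, "rz": 0.1}
    - {"tx": 40, "ty": -30, "rz": 0.1}
    - {"tx": 40, "ty": -30}
    - {"tx": 40, "ty": -30}
    - {"tx": 40, "ty": -30}
    - {"tx": 35, "ty": -35}
    - {"ty": -40}
    - {}
    - {}
  gripper: 1

```text
invalid input at $.plan[0]: expected keys tx, ty, tz, rx, ry, rz
```

```bash
sed -i 's/<80)/<125)/' h.py
python3 - <<'E'
from h import *
im,tube,dark=measure((262,196,300,287))
print(im[230:234,270:286].max(-1))
p=blob(dark,(280,241)); print(len(p)); c,s,a=axis(ray("top",p,10)); print(c,s,a)
d=np.array((543.15,137.0))-c; print(d@[np.cos(a),np.sin(a)],d@[-np.sin(a),np.cos(a)])
E
```

```text
[[191 190 195 192 192 176 125  85 114 172 186 189 191 190 190 190]
 [190 189 192 193 190 180 133  93 109 163 184 191 191 191 192 190]
 [185 184 188 191 196 187 148  94  98 148 181 190 192 191 192 190]
 [184 184 185 187 191 189 162 105  94 139 180 195 195 190 191 191]]
177
[548.62072754  56.33496094] [4.858033180236816, 186.95008850097656] 0.1750738
8.66320128215882 80.38486267607223
```

>>> carry_out:
  plan:
    - {"tx": 40, "ty": -30, "tz": 0, "rx": 0, "ry": 0, "rz": 0.1}
    - {"tx": 40, "ty": -30, "tz": 0, "rx": 0, "ry": 0, "rz": 0.1}
    - {"tx": 40, "ty": -30, "tz": 0, "rx": 0, "ry": 0, "rz": 0.1}
    - {"tx": 40, "ty": -30, "tz": 0, "rx": 0, "ry": 0, "rz": 0.1}
    - {"tx": 40, "ty": -30, "tz": 0, "rx": 0, "ry": 0, "rz": 0.1}
    - {"tx": 40, "ty": -30, "tz": 0, "rx": 0, "ry": 0, "rz": 0}
    - {"tx": 40, "ty": -30, "tz": 0, "rx": 0, "ry": 0, "rz": 0}
    - {"tx": 40, "ty": -30, "tz": 0, "rx": 0, "ry": 0, "rz": 0}
    - {"tx": 35, "ty": -35, "tz": 0, "rx": 0, "ry": 0, "rz": 0}
    - {"tx": 0, "ty": -40, "tz": 0, "rx": 0, "ry": 0, "rz": 0}
    - {"tx": 0, "ty": 0, "tz": 0, "rx": 0, "ry": 0, "rz": 0}
    - {"tx": 0, "ty": 0, "tz": 0, "rx": 0, "ry": 0, "rz": 0}
  gripper: 1

```text
time: 1.45
tool_pos: [540.3, 175.5, 245.4]
tcp_rot: [3.141, -0.001, -3.005]
contact_force: [-0.0, 0.9, 0.8]
grip_width: 1.9
finger_force: 0.0
```

>>> carry_out:
  plan:
    - {"tx": 0, "ty": -12, "tz": -45, "rx": 0, "ry": 0, "rz": 0}
    - {"tx": 0, "ty": -12, "tz": -45, "rx": 0, "ry": 0, "rz": 0}
    - {"tx": 0, "ty": 0, "tz": -45, "rx": 0, "ry": 0, "rz": 0}
    - {"tx": 0, "ty": 0, "tz": -40, "rx": 0, "ry": 0, "rz": 0}
    - {"tx": 0, "ty": 0, "tz": 0, "rx": 0, "ry": 0, "rz": 0}
    - {"tx": 0, "ty": 0, "tz": 0, "rx": 0, "ry": 0, "rz": 0}

```text
time: 2.05
tool_pos: [540.3, 153.4, 71.1]
tcp_rot: [3.141, -0.0, -3.001]
contact_force: [-0.1, 0.2, 0.4]
grip_width: 0.5
finger_force: 0.0
```

Run:
```python
from h import *
cv2.imwrite('pics/s1.png',cv2.resize(bot.capture("scene")[150:310,220:480,::-1],None,fx=3,fy=3))
print(bot.get_obs()['tool_pos'])
```

```text
[541.374708   153.33648634  72.44983589]
```

View pics/s1.png

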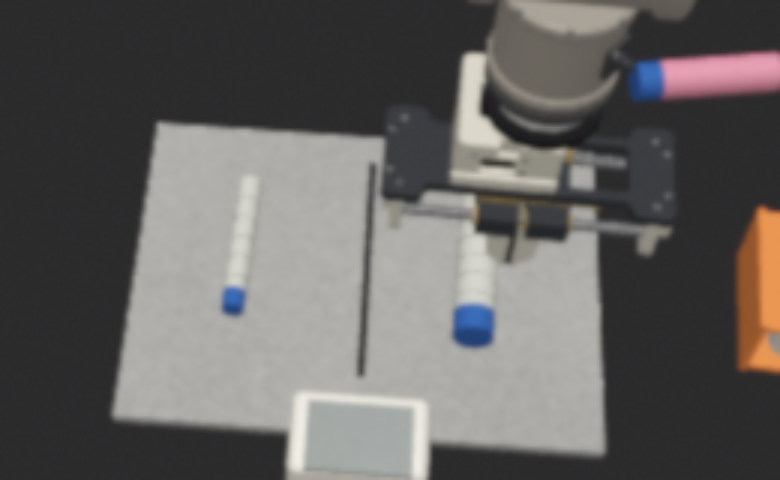

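Fingers are over the tube's rack side, tips clear. Moving to about 10 mm behind its axis and lowering by feel.

>>> carry_out:
  plan:
    - {"tx": 2, "ty": -6, "tz": -8, "rx": 0, "ry": 0, "rz": 0}
    - {"tx": 0, "ty": 0, "tz": -2.5, "rx": 0, "ry": 0, "rz": 0}
    - {"tx": 0, "ty": 0, "tz": -1, "rx": 0, "ry": 0, "rz": 0}
    - {"tx": 0, "ty": 0, "tz": 0, "rx": 0, "ry": 0, "rz": 0}
    - {"tx": 0, "ty": 0, "tz": 0, "rx": 0, "ry": 0, "rz": 0}

```text
time: 2.6
tool_pos: [542.5, 146.2, 59.4]
tcp_rot: [3.141, 0.0, -3.003]
contact_force: [-0.1, 0.4, 0.1]
grip_width: 0.4
finger_force: 0.0
```

>>> carry_out:
  plan:
    - {"tx": 0, "ty": 0, "tz": -0.5, "rx": 0, "ry": 0, "rz": 0}
    - {"tx": 0, "ty": 0, "tz": -0.5, "rx": 0, "ry": 0, "rz": 0}
    - {"tx": 0, "ty": 0, "tz": 0, "rx": 0, "ry": 0, "rz": 0}
    - {"tx": 0, "ty": 0, "tz": 0, "rx": 0, "ry": 0, "rz": 0}

```text
time: 3.0
tool_pos: [542.3, 146.2, 58.0]
tcp_rot: [3.141, -0.0, -3.002]
contact_force: [0.2, -0.4, -0.4]
grip_width: 0.7
finger_force: 0.0
```

>>> carry_out:
  plan:
    - {"tx": 0, "ty": 0, "tz": -0.5, "rx": 0, "ry": 0, "rz": 0}
    - {"tx": 0, "ty": 0, "tz": -0.5, "rx": 0, "ry": 0, "rz": 0}
    - {"tx": 0, "ty": 0, "tz": 0, "rx": 0, "ry": 0, "rz": 0}
    - {"tx": 0, "ty": 0, "tz": 0, "rx": 0, "ry": 0, "rz": 0}

```text
time: 3.4
tool_pos: [542.3, 146.2, 57.0]
tcp_rot: [3.142, -0.0, -3.002]
contact_force: [-0.3, -0.1, 0.1]
grip_width: 0.3
finger_force: 0.1
```

>>> carry_out:
  plan:
    - {"tx": 0.4, "ty": -3, "tz": 0, "rx": 0, "ry": 0, "rz": 0}
    - {"tx": 0.4, "ty": -3, "tz": 0, "rx": 0, "ry": 0, "rz": 0}
    - {"tx": 0, "ty": 0, "tz": 0, "rx": 0, "ry": 0, "rz": 0}
    - {"tx": 0, "ty": 0, "tz": 0, "rx": 0, "ry": 0, "rz": 0}

```text
time: 3.8
tool_pos: [543.3, 140.1, 57.9]
tcp_rot: [3.141, 0.001, -3.003]
contact_force: [-3.1, 1.7, 7.3]
grip_width: 0.3
finger_force: 3.3
```

Run:
```python
from h import *
o=bot.get_obs();print(o['contact_force'])
im,tube,dark=measure()
p=np.vstack([blob(tube&(np.arange(480)[:,None]<300),(243,225))]);print(p.min(0),p.max(0))
a=cv2.resize(im[180:300,200:360,::-1],None,fx=3,fy=3)
w=bot.capture("wrist")[:,:,::-1]
cv2.imwrite('pics/c2.png',np.hstack([a,cv2.resize(w,(480,360))][::1])[:, :] if a.shape[0]==360 else a)
```

```text
[-3.1276149   1.66543759  7.32611551]
[245 165] [286 178]
```

View pics/c2.png

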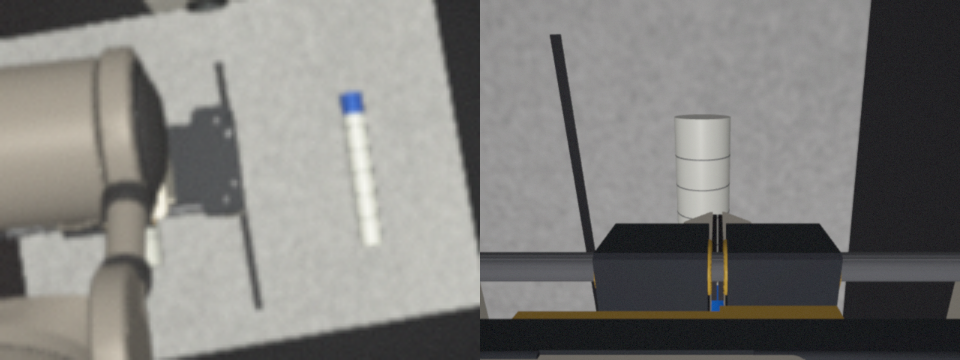

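Left half (top): the arm hides the tube. Right half (wrist): the tube's tail at about (702,115–220) of the composite, with the tips on its top, and the line to the left at (555,35)–(592,250). The tips are now pressing with 7 N; I'll start rolling.

>>> carry_out:
  plan:
    - {"tx": 0.5, "ty": -4, "tz": 0, "rx": 0, "ry": 0, "rz": 0}
    - {"tx": 0.5, "ty": -4, "tz": 0, "rx": 0, "ry": 0, "rz": 0}
    - {"tx": 0.5, "ty": -4, "tz": 0, "rx": 0, "ry": 0, "rz": 0}
    - {"tx": 0.5, "ty": -4, "tz": 0, "rx": 0, "ry": 0, "rz": 0}
    - {"tx": 0, "ty": 0, "tz": 0, "rx": 0, "ry": 0, "rz": 0}

```text
time: 4.4
tool_pos: [545.7, 123.6, 58.8]
tcp_rot: [-3.141, 0.002, -3.003]
contact_force: [-3.8, -1.2, 13.3]
grip_width: 0.3
finger_force: 6.9
```

```bash
cat >> h.py <<'E'
LC=np.array([548.6,56.3]); LA=0.165
def wr():
    # tube tail in the wrist view -> points on its axis height, in line coordinates
    m=bot.camera_model("wrist"); im=bot.capture("wrist"); g=cv2.GaussianBlur(im,(5,5),0).astype(int)
    hsv=cv2.cvtColor(im,cv2.COLOR_RGB2HSV); k=(hsv[...,2]>202); k[285:]=0
    k=cv2.morphologyEx(k.astype(np.uint8),cv2.MORPH_OPEN,np.ones((5,5)))
    p=blob(k); out=[]
    for r in np.linspace(p[:,1].min()+15,p[:,1].max()-25,3).astype(int):
        q=p[p[:,1]==r,0]; l,rr=ray("wrist",[(q.min(),r),(q.max(),r)],28,m)
        c=(l+rr)/2; d=c-LC
        out.append([*c,np.linalg.norm(l-rr),d@[np.cos(LA),np.sin(LA)],d@[-np.sin(LA),np.cos(LA)]])
    o=bot.get_obs()
    print(o['time'],o['tool_pos'].round(1),o['contact_force'].round(1)); print(p.min(0),p.max(0)); print(np.round(out,1)); return im
E
python3 -c "
from h import *
wr()"
```

```text
Traceback (most recent call last):
  File "h.py", line 26, in wr
    p=blob(k); out=[]
  File "h.py", line 9, in blob
    i=1+np.argmax(s[1:,4]) if near is None else 1+np.argmin(np.linalg.norm(c[1:]-near,axis=1)+1e3*(s[1:,4]<40))
        ~~~~~~~~~^^^^^^^^^
ValueError: attempt to get argmax of an empty sequence
```

```bash
python3 -c "
from h import *
im=bot.capture('wrist'); print(im[190:270:20,220:380:8].tolist()[0]); print(im[230,220:380:8,0], im[230,220:380:8,2])
cv2.imwrite('pics/w3.png',im[:,:,::-1])"
```

```text
[[144, 144, 144], [143, 141, 141], [142, 142, 141], [142, 141, 141], [140, 142, 142], [148, 147, 147], [145, 143, 144], [139, 138, 137], [151, 150, 144], [170, 171, 165], [177, 177, 172], [187, 188, 182], [194, 195, 188], [182, 183, 177], [172, 173, 167], [163, 162, 157], [141, 139, 134], [142, 140, 141], [143, 143, 143], [143, 140, 139]]
[142 142 141 142 140 142 142 147 148 169 178 186 193 180 172 161 137 142
 142 145] [143 142 141 140 139 143 140 145 143 163 173 180 187 174 167 155 132 141
 141 144]
```

View pics/w3.png

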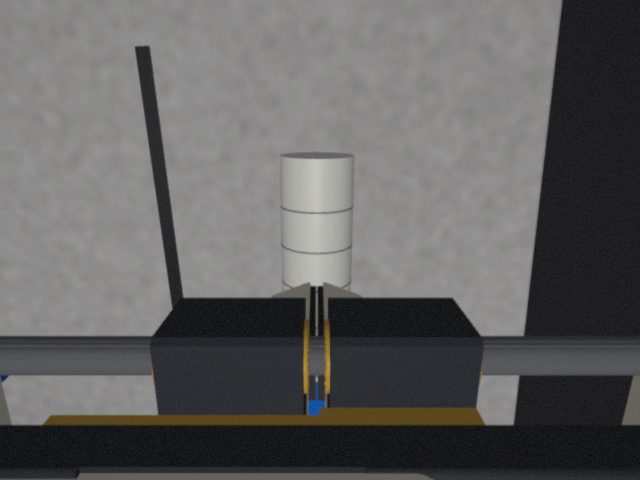

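The wrist picture shows the tail at columns 281–353, rows 155–285, centred under the tips (col 317). The line runs from (143,47) to (178,300).

```bash
sed -i "s/k=(hsv\[...,2\]>202)/k=(g[...,0]-g[...,2]>3)\&(hsv[...,2]>115)/" h.py; python3 -c "
from h import *
wr()"
```

```text
4.55 [545.6 123.9  58.9] [-4.2 -0.7 13.5]
[281 157] [351 211]
[[492.6 116.4  27.7 -45.3  68.5]
 [495.4 117.   28.2 -42.5  68.6]
 [498.2 117.6  28.  -39.7  68.8]]
```

Rolling works: the tube went from 80 to 69 mm off the line. Continuing.

>>> carry_out:
  plan:
    - {"tx": 0.6, "ty": -4, "tz": 0, "rx": 0, "ry": 0, "rz": 0}
    - {"tx": 0.6, "ty": -4, "tz": 0, "rx": 0, "ry": 0, "rz": 0}
    - {"tx": 0.6, "ty": -4, "tz": 0, "rx": 0, "ry": 0, "rz": 0}
    - {"tx": 0.6, "ty": -4, "tz": 0, "rx": 0, "ry": 0, "rz": 0}
    - {"tx": 0, "ty": 0, "tz": 0, "rx": 0, "ry": 0, "rz": 0}

```text
time: 5.05
tool_pos: [548.0, 107.3, 57.9]
tcp_rot: [-3.141, 0.001, -3.003]
contact_force: [-2.4, -1.1, 7.0]
grip_width: 0.3
finger_force: 3.7
```

```bash
python3 -c "
from h import *
wr()"
```

```text
5.1 [547.9 107.4  58. ] [-1.7 -1.5  7.9]
[301 212] [370 284]
[[516.2 111.3  28.6 -22.9  59.6]
 [523.  112.3  28.1 -16.   59.5]
 [530.1 113.2  28.   -8.9  59.2]]
```

>>> carry_out:
  plan:
    - {"tx": 0, "ty": 0, "tz": 12, "rx": 0, "ry": 0, "rz": 0}
    - {"tx": -2.6, "ty": 17, "tz": 0, "rx": 0, "ry": 0, "rz": 0}
    - {"tx": 0, "ty": 0, "tz": -12, "rx": 0, "ry": 0, "rz": 0}
    - {"tx": 0, "ty": 0, "tz": 0, "rx": 0, "ry": 0, "rz": 0}
    - {"tx": 0.65, "ty": -4.2, "tz": 0, "rx": 0, "ry": 0, "rz": 0}
    - {"tx": 0.65, "ty": -4.2, "tz": 0, "rx": 0, "ry": 0, "rz": 0}
    - {"tx": 0.65, "ty": -4.2, "tz": 0, "rx": 0, "ry": 0, "rz": 0}
    - {"tx": 0.65, "ty": -4.2, "tz": 0, "rx": 0, "ry": 0, "rz": 0}
    - {"tx": 0.65, "ty": -4.2, "tz": 0, "rx": 0, "ry": 0, "rz": 0}
    - {"tx": 0.65, "ty": -4.2, "tz": 0, "rx": 0, "ry": 0, "rz": 0}
    - {"tx": 0.65, "ty": -4.2, "tz": 0, "rx": 0, "ry": 0, "rz": 0}
    - {"tx": 0.65, "ty": -4.2, "tz": 0, "rx": 0, "ry": 0, "rz": 0}

```text
time: 6.3
tool_pos: [550.8, 90.8, 58.2]
tcp_rot: [-3.141, 0.002, -3.002]
contact_force: [-2.1, -1.9, 9.4]
grip_width: 0.3
finger_force: 4.8
```

```bash
python3 -c "
from h import *
wr()"
```

```text
6.35 [550.9  90.1  58.1] [-1.5 -2.4 13.1]
[297 156] [369 210]
[[496.4  90.2  28.8 -46.   42. ]
 [499.2  90.4  28.5 -43.2  41.8]
 [501.9  91.3  28.6 -40.3  42.2]]
```

>>> carry_out:
  plan:
    - {"tx": 0, "ty": 0, "tz": 12, "rx": 0, "ry": 0, "rz": 0}
    - {"tx": -2.8, "ty": 17, "tz": 0, "rx": 0, "ry": 0, "rz": 0}
    - {"tx": 0, "ty": 0, "tz": -12, "rx": 0, "ry": 0, "rz": 0}
    - {"tx": 0, "ty": 0, "tz": 0, "rx": 0, "ry": 0, "rz": 0}
    - {"tx": 0.65, "ty": -4.2, "tz": 0, "rx": 0, "ry": 0, "rz": 0}
    - {"tx": 0.65, "ty": -4.2, "tz": 0, "rx": 0, "ry": 0, "rz": 0}
    - {"tx": 0.65, "ty": -4.2, "tz": 0, "rx": 0, "ry": 0, "rz": 0}
    - {"tx": 0.65, "ty": -4.2, "tz": 0, "rx": 0, "ry": 0, "rz": 0}
    - {"tx": 0.65, "ty": -4.2, "tz": 0, "rx": 0, "ry": 0, "rz": 0}
    - {"tx": 0.65, "ty": -4.2, "tz": 0, "rx": 0, "ry": 0, "rz": 0}
    - {"tx": 0.65, "ty": -4.2, "tz": 0, "rx": 0, "ry": 0, "rz": 0}
    - {"tx": 0.65, "ty": -4.2, "tz": 0, "rx": 0, "ry": 0, "rz": 0}

```text
time: 7.55
tool_pos: [552.8, 74.0, 58.4]
tcp_rot: [-3.141, 0.001, -3.002]
contact_force: [-3.7, -1.5, 15.2]
grip_width: 0.3
finger_force: 7.8
```

```bash
python3 -c "
from h import *
wr()"
```

```text
7.6 [552.9  73.4  58.3] [-3.9 -1.9 18. ]
[294 156] [365 210]
[[498.6  72.1  28.4 -46.8  23.8]
 [501.3  72.5  28.6 -44.   23.8]
 [504.2  72.7  28.3 -41.1  23.5]]
```

>>> carry_out:
  plan:
    - {"tx": 0, "ty": 0, "tz": 12, "rx": 0, "ry": 0, "rz": 0}
    - {"tx": -2.8, "ty": 16, "tz": 0, "rx": 0, "ry": 0, "rz": 0}
    - {"tx": 0, "ty": 0, "tz": -11.5, "rx": 0, "ry": 0, "rz": 0}
    - {"tx": 0, "ty": 0, "tz": 0, "rx": 0, "ry": 0, "rz": 0}
    - {"tx": 0.65, "ty": -4.2, "tz": 0, "rx": 0, "ry": 0, "rz": 0}
    - {"tx": 0.65, "ty": -4.2, "tz": 0, "rx": 0, "ry": 0, "rz": 0}
    - {"tx": 0.65, "ty": -4.2, "tz": 0, "rx": 0, "ry": 0, "rz": 0}
    - {"tx": 0.65, "ty": -4.2, "tz": 0, "rx": 0, "ry": 0, "rz": 0}
    - {"tx": 0.65, "ty": -4.2, "tz": 0, "rx": 0, "ry": 0, "rz": 0}
    - {"tx": 0.65, "ty": -4.2, "tz": 0, "rx": 0, "ry": 0, "rz": 0}
    - {"tx": 0.65, "ty": -4.2, "tz": 0, "rx": 0, "ry": 0, "rz": 0}
    - {"tx": 0, "ty": 0, "tz": 0, "rx": 0, "ry": 0, "rz": 0}

```text
time: 8.8
tool_pos: [553.6, 60.5, 58.8]
tcp_rot: [-3.141, -0.001, -3.003]
contact_force: [-6.4, -1.7, 17.4]
grip_width: 0.7
finger_force: 8.3
```

```bash
python3 -c "
from h import *
wr()"
```

```text
8.85 [553.6  60.6  58.8] [-6.8 -1.1 17. ]
[286 158] [357 212]
[[500.6  55.8  28.1 -47.4   7.4]
 [503.4  56.2  28.3 -44.6   7.3]
 [506.3  55.6  26.4 -41.8   6.2]]
```

>>> carry_out:
  plan:
    - {"tx": 0.6, "ty": -3.5, "tz": 0, "rx": 0, "ry": 0, "rz": 0}
    - {"tx": 0.6, "ty": -3.5, "tz": 0, "rx": 0, "ry": 0, "rz": 0}
    - {"tx": 0.6, "ty": -3.5, "tz": 0, "rx": 0, "ry": 0, "rz": 0}
    - {"tx": 0.5, "ty": -3, "tz": 0, "rx": 0, "ry": 0, "rz": 0}
    - {"tx": 0, "ty": 0, "tz": 0, "rx": 0, "ry": 0, "rz": 0}
    - {"tx": 0, "ty": 0, "tz": 10, "rx": 0, "ry": 0, "rz": 0}
    - {"tx": 0, "ty": 0, "tz": 40, "rx": 0, "ry": 0, "rz": 0}
    - {"tx": 0, "ty": 40, "tz": 40, "rx": 0, "ry": 0, "rz": 0}
    - {"tx": -20, "ty": 40, "tz": 40, "rx": 0, "ry": 0, "rz": 0}
    - {"tx": -30, "ty": 40, "tz": 40, "rx": 0, "ry": 0, "rz": 0}
    - {"tx": -30, "ty": 40, "tz": 0, "rx": 0, "ry": 0, "rz": 0}
    - {"tx": -30, "ty": 40, "tz": 0, "rx": 0, "ry": 0, "rz": 0}

```text
time: 10.05
tool_pos: [455.9, 229.1, 208.9]
tcp_rot: [3.141, 0.003, -3.003]
contact_force: [1.5, -0.1, 0.1]
grip_width: 0.5
finger_force: 0.0
```

>>> carry_out:
  plan:
    - {"tx": -30, "ty": 40, "tz": 0, "rx": 0, "ry": 0, "rz": 0}
    - {"tx": -30, "ty": 40, "tz": 0, "rx": 0, "ry": 0, "rz": 0}
    - {"tx": -30, "ty": 40, "tz": 0, "rx": 0, "ry": 0, "rz": 0}
    - {"tx": -30, "ty": 30, "tz": 0, "rx": 0, "ry": 0, "rz": 0}

```text
time: 10.45
tool_pos: [335.1, 379.8, 207.8]
tcp_rot: [3.141, 0.0, -3.002]
contact_force: [0.6, 0.6, -0.2]
grip_width: 0.5
finger_force: 0.0
```

Run:
```python
from h import *
im,tube,dark=measure()
p=blob(tube,(282,243)); c,s,a=axis(ray("top",p,25)); d=c-LC
print(p.min(0),p.max(0),c,s,a,d@[np.cos(LA),np.sin(LA)],d@[-np.sin(LA),np.cos(LA)])
p=blob(tube,(320,237)); print(axis(ray("top",p,18.5)))
cv2.imwrite('pics/t4.png',cv2.resize(im[160:320,190:370,::-1],None,fx=3,fy=3))
print(bot.get_obs()['tool_pos'])
```

```text
[270 213] [286 264] [553.90008545  57.29896545] [25.281932830810547, 115.8301773071289] 0.12260134 5.3921839764285915 0.11484647079977703
(array([560.25378418, -37.42681503]), [13.890116691589355, 114.40497589111328], np.float32(0.15780576))
[330.71822665 382.86433985 207.73242795]
```

View pics/t4.png

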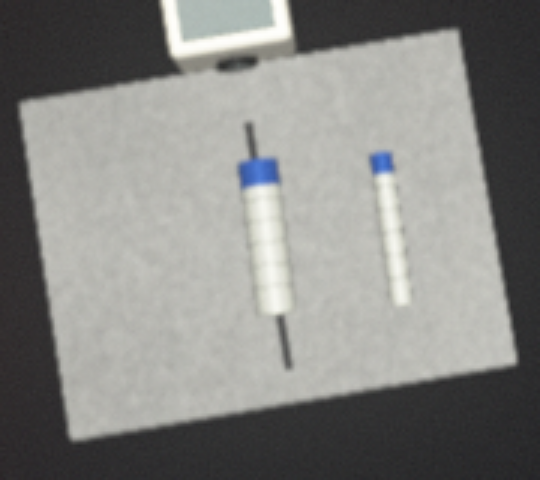

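The tube lies over the line (crop: cap (259,172), tail (274,312), line showing at both ends). It is 0.1 mm off sideways, 5 mm lengthwise and about 0.04 rad in angle, and the slim tube has not moved. Handing in.

```bash
python3 -c "
from plant import bot
print(bot.close_job())"
```

```text
the job is handed in; nothing more can be done
None
```

I rolled the thick tube onto the line and handed the job in: it rests about 0 mm sideways, 5 mm lengthwise and 2–3° from the line by the top camera; the slim tube is unmoved, the hand is clear, and the judge's verdict was not shown. One picture I viewed was 960 px wide, over the 800 px limit.

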